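Change over the trays of the dental bench

ROBOT

A 6-joint arm with a two-finger parallel gripper is mounted at the origin on the work surface. World frame = base frame: x ahead of the robot, y to its left, z up, the work surface at z = 0. Lengths are in mm, angles in rad, forces in N, time in s.
With the tool pointing down it reaches from about 275 to 750 mm from the base axis. Payload 10.2 kg.
Tool frame: the origin (TCP) lies at the very end of the fingers, on their centre line; the grasp point (between the pads) lies 19 mm behind it (ctrl.grip_depth is the distance from the TCP to the grasp point, in mm); z points along the fingers, x is the direction in which the jaws open and shut, and the axes are right-handed (so a half turn about z gives the same grasp; the last joint's range is limited). The gripper opens to 85 mm and grips with 20 to 120 N. Pads are 22 mm wide; open, the fingers measure 114 mm over their backs; the gripper's body (76 mm by 85 mm) begins 54 mm behind the grasp point. The pads swing forward as they close: fully open they stand 13 mm farther back than shut.
Start: joints at [-1.522, 0.313, 1.498, -0, 1.331, -0.223], TCP at [140.931, -505.737, 231.294] pointing down, gripper open.
Joint ranges: [-2.94, 2.94], [-0.97, 2.17], [0.19, 2.56], [-1.23, 4.37], [0.02, 3.11], [-2.88, 2.88]. Speed limits (rad/s): [2.39, 2.39, 3.01, 3.14, 3.14, 3.14].

INTERFACE

Orientations are given as a unit quaternion [w, x, y, z].
In Python, from rig import ctrl gives the robot as it stands.
- The arm moves only by the tool play_rows, never from a script. Its argument "motion" is a list of rows, each a list of 2 entries, a list of its own where there are three numbers: the shift along the tool's x, y, z in mm, then the turn, a rotation vector about the tool's x, y, z in degrees. A call has 1 to 20 rows; each row shifts and turns the commanded pose from where the row before left it, along the tool's axes as they then stand; what a row does not reach is not made up. A row lasts 1/12 s, in which the tool goes at most 41.7 mm and 7.16 degrees, less where a joint would pass 70% of its speed; a pose out of reach is approached as far as the arm can. A call with a gripper value outside its range is refused whole. "fingers" is the finger opening in mm, from 0 to 85.4, set as the call begins (left out, the last holds). The fingers move at their own pace and stop on an object; "squeeze" is the grip in N (left out, the last holds). Time passes only in rows, so rows that do not move let the fingers close. It gives the time, the measured TCP pose, the force and the opening at its end, in the units of the state.
- ctrl.sense(): the state, without advancing time (a new reading comes with each control period).
- ctrl.capture(name): name is "side" or "top" or "wrist"; returns the picture (480x640x3 uint8, red, green, blue); there is no depth.
- ctrl.get_calibration(name): a dict with "K" (3x3 intrinsics, pixels), "R" (3x3) and "t" (3): a world point X has camera coordinates R X + t; the wrist camera has in their place "tool_from_camera" (4x4, takes a point from camera to tool coordinates, whose origin is the TCP and whose axes are the tool frame's). Camera axes: x right, y down, z forward; pixel columns grow to the right and rows downward; lengths in mm; the calibration is good to about 2 mm. The wrist camera is an equidistant fisheye: a pixel r from the principal point sees the ray r / f radians off the axis. A picture is of the moment at which its call begins: read the wrist's pose just before it. get_calibration takes no time and is no camera call.
- ctrl.finish_job(): hands the job in, once; it reports no verdict.
Trained networks look in the newest picture that a camera, given by its name, has taken for a name from the list of things; names that differ only in an ending like _2 or _b are one class to them, and where a whole thing is asked for, a point or a joint stands for the part that bears it (a point fixed in the world has none). Each returns a list of dicts, best first, with "p" (0 to 1); they miss things now and then, are a little off and sometimes report something else, mostly with a low value. They report only what shows in the picture. A call takes as long as a camera call. They do not tell look-alikes from the thing itself.
- ctrl.spot_in(camera, name): "position" ([column, row] as shares, 0 to 1, of the picture: columns of its width, rows of its height, amid what is visible of it).
The state is a dict: "time_s": time; "joints": joint angles; "dq": joint speeds; "tau": joint torques, N m; "eef_pos": TCP position; "ee_rot": TCP orientation; "force": force on the tool from outside, world axes, zero at the start; "wrist_torque": the same for the moment, N m; "grip_width": opening from 0.0 (shut) to 1.0 (fully open).
Only numpy, scipy, OpenCV 4.12 (cv2) and the standard library are available. Lean on these libraries where they do the work, as an engineer would, in place of code of your own. Each camera call takes 0.05 s, during which the arm holds its last target. There are 200 camera calls.

TASK

First push the orange tray with the blue impression fully home into its housing; then hook a fingertip behind the lip of the green tray and draw it out to its stop, so that the plaster cast can be reached. The cast and the impression ride along lying in their trays: keep the fingers off them and lift nothing, leave all else on the bench where it is, and finish with the hand clear.

Things in the scene. Friction and masses are not known exactly. Their poses are not given: they have to be found in the camera images.
- green_tray (a joint): slide-out green plastic tray in a low white housing; carries the plaster cast. Value: metres out; 0 = home against its stop, 0.135 = out against its stop; starts home or up to 20 mm out. It slides straight out along the housing's -x, takes about 1.5 N plus a little damping, stays where left, cannot lift off.
- green_lip (a point): middle of the top edge of the upright lip across the green tray's front; moves with the tray. Axes: x inward along the rail, y along the lip, z up. Lip: 6 mm thick (3 mm each side of this point), 102 mm wide, top 44 mm above the table, outer face plain and upright down to 10 mm above the table.
- green_well (a point): middle of the floor of the empty finger well just behind the green lip; moves with the tray, axes as the lip's. Floor 15 mm above the table; well 50 mm long in x (28 mm inward of the lip point), 94 mm wide, sides 8 mm high, divider 10 mm high at its back. Open above, in front of the housing even when home. The load's bay (157 mm long) lies behind the divider.
- green_unit: low white metal housing of the green tray, green band on its roof, fixed on the bench: 170 x 128 mm (x, y), roof top 70 mm above the table. Origin: centre of its underside; open front at x -85 mm; the tray slides out along its -x. Its place and yaw vary.
- orange_tray (a joint): slide-out orange plastic tray in a low white housing; carries the blue impression. Value: metres out; 0 = home against its stop, 0.135 = out against its stop; starts 70 to 110 mm out. It slides straight out along the housing's -x, takes about 1.5 N plus a little damping, stays where left, cannot lift off.
- orange_lip (a point): middle of the top edge of the upright lip across the orange tray's front; moves with the tray. Axes: x inward along the rail, y along the lip, z up. Lip: 6 mm thick (3 mm each side of this point), 102 mm wide, top 44 mm above the table, outer face plain and upright down to 10 mm above the table.
- orange_well (a point): middle of the floor of the empty finger well just behind the orange lip; moves with the tray, axes as the lip's. Floor 15 mm above the table; well 50 mm long in x (28 mm inward of the lip point), 94 mm wide, sides 8 mm high, divider 10 mm high at its back. Open above, in front of the housing even when home. The load's bay (157 mm long) lies behind the divider.
- orange_unit: low white metal housing of the orange tray, orange band on its roof, fixed on the bench: 170 x 128 mm (x, y), roof top 70 mm above the table. Origin: centre of its underside; open front at x -85 mm; the tray slides out along its -x. Its place and yaw vary.
- cast: cream plaster jaw cast, 64 x 62 x 35 mm, lying loose on its flat base in the green tray. Origin: centre of its underside, z up.
- impression: blue dental impression in a steel impression tray with a short handle, about 77 x 62 x 26 mm, lying loose in the orange tray. Origin: near the centre of its underside, z up.
- spare_cast: bystander: a second cream plaster jaw cast, 64 x 62 x 35 mm, standing on the bench. Origin: centre of its underside.
- mixing_bowl: bystander: blue mixing bowl, 120 mm across, 65 mm high. Origin: centre of its underside.
- spatula: bystander: spatula, 200 mm long, lying on the bench.
- liquid_bottle: bystander: amber bottle, 56 mm across, 120 mm high. Origin: centre of its underside.
- wax_jar: bystander: jar with red cap, 70 mm across, 60 mm high. Origin: centre of its underside.
- brush: bystander: brush, 170 mm long, lying on the bench.
- bur_cup: bystander: white cup, 56 mm across, 60 mm high. Origin: centre of its underside.
Not all that is in view belongs to the job. Of the things like the impression, leave any that is pink or yellow; of the rest the larger one is meant.

How it is judged (in metres and radians):
On the way, in this order (a step that is already met when the one before it is completed fails the run):
1. the orange tray is fully home (value of joint orange_tray below 0.008 m), for 0.2 s.
2. the green tray is drawn out to its stop (value of joint green_tray above 0.125 m), for 0.2 s.
At the end, for the whole second after the job is handed in: The orange tray is home (within 8 mm), the green tray is out at its stop (at least 125 of 135 mm), and the cast and the impression lie flat and at rest in the bays of their trays (value of joint orange_tray below 0.008 m and value of joint green_tray above 0.125 m and x of cast in the frame of green_lip between 0.07 and 0.2 m and y of cast in the frame of green_lip between -0.03 and 0.03 m and z of cast in the frame of green_lip below -0.021 m and angle between each of cast, impression's own z axis and vertical below 0.15 rad and x of impression in the frame of orange_lip between 0.07 and 0.2 m and y of impression in the frame of orange_lip between -0.03 and 0.03 m and z of impression in the frame of orange_lip below -0.021 m and linear speed of each of cast, impression below 0.02 m/s); the robot touches nothing.
It fails at once if the green tray is drawn out (past 60 mm) while the orange one is still out (past 20 mm) (value of joint green_tray above 0.06 m and value of joint orange_tray above 0.02 m).
It fails at once if the cast is lifted or tipped (height (world z) of cast above 0.027 m or angle between cast's own z axis and vertical above 0.3 rad).
It fails at once if the impression is lifted or tipped (height (world z) of impression above 0.027 m or angle between impression's own z axis and vertical above 0.3 rad).
It fails at once if the fingers press on the cast or the impression (over 2 N) (contact force between the fingers and cast above 2 N or contact force between the fingers and impression above 2 N).
It fails at once if a bystander is moved by more than 15 mm (distance of any of spare_cast, mixing_bowl, spatula, liquid_bottle, wax_jar, brush, bur_cup from where it was at the start of the episode above 0.015 m).
It also fails if it takes over 51 s, if anything falls off the work surface, if the arm or the gripper's body presses on something with over 40 N, if the wrist force passes 120 N, or if a joint passes its speed limit or range.

## Working session

There is one attempt and no reset: what is moved stays moved. The work goes in short steps, Python scripts to look and compute and a tool call to move; the robot and the scene stay as the last step left them, time stands still between calls to the robot, and variables do not carry over. Pictures are saved under pics/ and viewed, about 8 in all and at most 12, crops included, and the job is handed in when it is done.

Besides the shell and the picture viewer there is one more tool, called after ">>>" as name(argument=value, ...), one argument or row to a line, values as JSON. play_rows: Moves the arm, as the interface text tells. Its arguments: {"type":"object","properties":{"motion":{"type":"array"},"fingers":{"type":"number"},"squeeze":{"type":"number"}},"required":["motion"]}

```bash
mkdir -p pics; ls; python3 - <<'E'
from rig import ctrl
import cv2
s=ctrl.sense(); print({k:s[k] for k in ('time_s','eef_pos','ee_rot','grip_width')})
for n in ('top','side'):
    im=ctrl.capture(n); cv2.imwrite(f'pics/{n}0.png',im[:,:,::-1])
    c=ctrl.get_calibration(n); print(n,c)
    for k in ('green_lip','orange_lip','green_unit','orange_unit','green_well','orange_well','impression','cast'):
        print(k,[( round(d['position'][0]*640),round(d['position'][1]*480),round(d['p'],2)) for d in ctrl.spot_in(n,k)[:3]])
E
```

```text
pics
{'time_s': 0.0, 'eef_pos': array([ 140.93997029, -505.44676572,  230.72264919]), 'ee_rot': array([-5.27127501e-04,  7.96389245e-01, -6.04784021e-01, -4.25785154e-04]), 'grip_width': 0.9943385427387659}
top {'K': array([[452.63143403,   0.        , 325.68498756],
       [  0.        , 452.63143403, 242.08231466],
       [  0.        ,   0.        ,   1.        ]]), 'R': array([[-0.0243661 , -0.99967784, -0.00710749],
       [-0.98798936,  0.02516515, -0.15245897],
       [ 0.15258872,  0.00330729, -0.98828424]]), 't': array([-7.73175656e-01,  6.02108657e+02,  1.05920325e+03])}
green_lip [(406, 219, 0.6)]
orange_lip [(240, 256, 0.72), (317, 171, 0.62), (404, 218, 0.25)]
green_unit [(402, 180, 0.61)]
orange_unit [(238, 203, 0.81)]
green_well [(406, 216, 0.76)]
orange_well [(240, 255, 0.62)]
impression [(171, 204, 0.93), (239, 228, 0.82), (293, 252, 0.75)]
cast [(403, 180, 0.59)]
side {'K': array([[567.85230958,   0.        , 320.22740949],
       [  0.        , 567.85230958, 242.93848148],
       [  0.        ,   0.        ,   1.        ]]), 'R': array([[-0.87180664, -0.48979539,  0.00732489],
       [-0.3097528 ,  0.53963408, -0.78284626],
       [ 0.37948173, -0.68475948, -0.62217207]]), 't': array([ 524.08616477,  236.80209696, 1449.73755122])}
green_lip [(336, 211, 0.96)]
orange_lip [(292, 300, 0.84)]
green_unit [(313, 201, 0.7), (271, 286, 0.69), (364, 272, 0.16)]
orange_unit [(249, 280, 0.59)]
green_well [(293, 300, 0.6), (335, 210, 0.55)]
orange_well [(293, 299, 0.92), (420, 191, 0.67)]
impression [(210, 324, 0.89), (313, 272, 0.83), (268, 287, 0.73)]
cast [(294, 301, 0.53)]
```

```bash
python3 - <<'E'
import cv2
im=cv2.imread('pics/top0.png')[110:350,110:470]
cv2.imwrite('pics/topc.png',cv2.resize(im,None,fx=2.2,fy=2.2,interpolation=cv2.INTER_CUBIC))
E
```

```text
(no output)
```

View pics/top0.png

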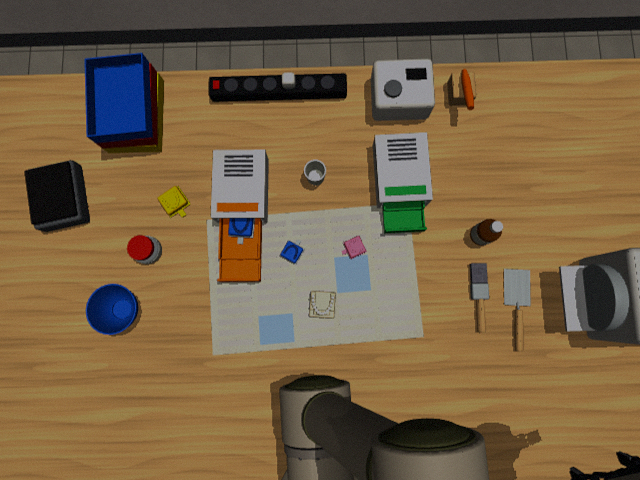

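View pics/topc.png

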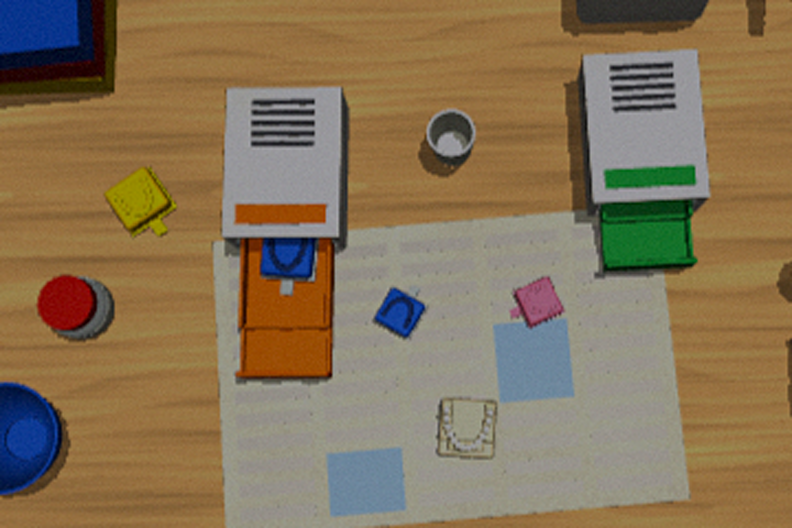

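View pics/side0.png

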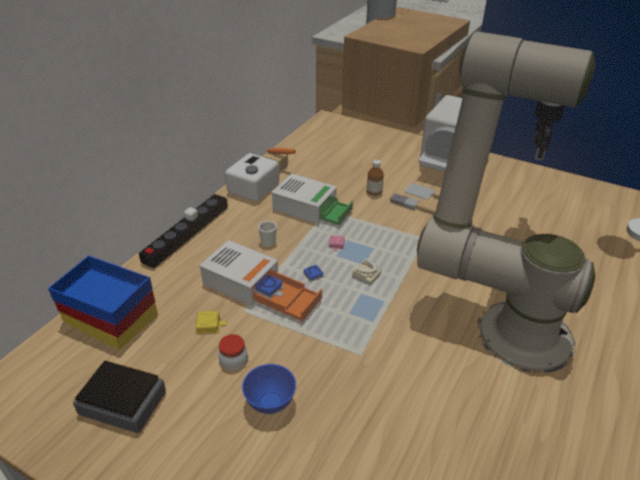

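The top view shows the orange unit with its roof around (239,183) and its lip from (218,281) to (260,282). The green unit's roof is around (402,165) and its lip runs from (384,232) to (425,230). The blue impression is in the orange tray at about (240,228). The small blue, pink and yellow pieces are look-alikes. Next I'll turn these pixels into poses.

```bash
cat > h.py <<'E'
import numpy as np, cv2
from rig import ctrl
from scipy.spatial.transform import Rotation as Rot
def unproj(cam,uv,z):
    c=ctrl.get_calibration(cam);R,t=np.array(c['R']),np.array(c['t'])
    d=R.T@np.linalg.inv(c['K'])@np.array([uv[0],uv[1],1.]);o=-R.T@t
    return (o+d*(z-o[2])/d[2])
def proj(cam,X):
    c=ctrl.get_calibration(cam);p=c['K']@(c['R']@np.array(X)+c['t']);return p[:2]/p[2]
E
python3 - <<'E'
from h import *
cr=lambda p:(p[0]/2.2+110-.27,p[1]/2.2+110-.27)
for n,r,l in (('orange',[(226,88),(342,88),(344,238),(224,236)],[(238,376),(331,378)]),('green',[(583,57),(695,51),(707,198),(592,205)],[(604,269),(694,265)])):
    P=np.array([unproj('top',cr(p),70)[:2] for p in r]);L=np.array([unproj('top',cr(p),44)[:2] for p in l])
    print(n,'roof',P.round(),'ctr',P.mean(0).round(1),'side yaw',np.degrees(np.arctan2(*((P[0]+P[1])-(P[2]+P[3]))[::-1])).round(1),'edges',np.linalg.norm(P-np.roll(P,1,0),axis=1).round())
    e=P[0]-P[1];e2=L[0]-L[1]; print(' front yaw',np.degrees(np.arctan2(-e[0],e[1])).round(1),'lip',L.round(),L.mean(0).round(1),np.degrees(np.arctan2(-e2[0],e2[1])).round(1),np.linalg.norm(e2).round())
    # colour mask
for n in ('spare_cast','bur_cup','liquid_bottle','brush','spatula'):
    print(n,[unproj('top',(d['position'][0]*640,d['position'][1]*480),30)[:2].round() for d in ctrl.spot_in('top',n)[:2]])
for x in ([300,0,0],[500,150,44]): print(proj('top',x).round())
# side check of lips
for uv in ((292,300),(336,211)): print(unproj('side',uv,35).round())
E
```

```text
orange roof [[836. 258.]
 [833. 128.]
 [661. 126.]
 [666. 258.]] ctr [749.  192.6] side yaw 0.3 edges [170. 130. 172. 132.]
 front yaw -1.5 lip [[515. 247.]
 [510. 145.]] [512.2 196. ] -2.7 102.0
green roof [[ 862. -144.]
 [ 865. -270.]
 [ 695. -273.]
 [ 691. -147.]] ctr [ 778.4 -208.5] side yaw 1.0 edges [171. 126. 170. 127.]
 front yaw 1.7 lip [[ 624. -160.]
 [ 626. -260.]] [ 624.6 -210.3] 1.1 100.0
spare_cast [array([446.,  -9.])]
bur_cup [array([785.,   5.]), array([ 464., -481.])]
liquid_bottle [array([ 624., -413.]), array([ 461., -479.])]
brush [array([ 471., -389.])]
spatula [array([ 464., -481.]), array([ 660., -214.])]
[322. 367.]
[258. 286.]
[566. 215.  35.]
[ 656. -200.   35.]
```

>>> play_rows(
  motion=[
    [[0,0,0],[0,0,5.5]],
    [[0,0,0],[0,0,5.5]],
    [[0,0,0],[0,0,5.4]],
    [[-37,-17,3],[0,0,0]],
    [[-37,-17,3],[0,0,0]],
    [[-37,-17,3],[0,0,0]],
    [[-37,-17,3],[0,0,0]],
    [[-37,-17,3],[0,0,0]],
    [[-37,-17,3],[0,0,0]],
    [[-37,-17,3],[0,0,0]],
    [[-37,-17,3],[0,0,0]],
    [[-37,-17,3],[0,0,0]],
    [[-37,-17,3],[0,0,0]],
    [[-37,-17,3],[0,0,0]],
    [[-37,-17,3],[0,0,0]],
    [[-37,-17,3],[0,0,0]],
    [[-37,-17,3],[0,0,0]],
    [[-37,-17,3],[0,0,0]],
    [[-37,-17,3],[0,0,0]],
    [[-37,-17,3],[0,0,0]],
  ],
  fingers=0,
  squeeze=40,
)

```text
time_s: 2.82
eef_pos: [439.4, 121.4, 180.3]
ee_rot: [0.0, -0.702, 0.712, -0.0]
force: [0.7, -1.1, 0.3]
grip_width: -0.0
```

```bash
cat >> h.py <<'E'
def go(target,yaw):
    """tool-frame shift (after the turn) to world target with tool x at -90+yaw deg"""
    s=ctrl.sense();w,x,y,z=s['ee_rot'];R=Rot.from_quat([x,y,z,w])
    a=np.radians(-90+yaw);X=[np.cos(a),np.sin(a),0];Rt=np.column_stack([X,np.cross([0,0,-1],X),[0,0,-1]])
    print('t',round(s['time_s'],2),'pos',s['eef_pos'].round(1),'F',np.round(s['force'],1),'w',round(s['grip_width'],2))
    print('turn',(R.inv()*Rot.from_matrix(Rt)).as_rotvec(degrees=True).round(2),'shift',(Rt.T@(np.array(target)-s['eef_pos'])).round(1))
E
python3 -c "
from h import *
go([470,196.6,25],-.8)"
```

```text
t 2.82 pos [439.4 121.4 180.3] F [ 0.7 -1.1  0.3] w -0.0
turn [-0.03 -0.01  0.  ] shift [-75.7 -29.5 155.3]
```

>>> play_rows(
  motion=[
    [[-25,-10,10],[0,0,0]],
    [[-25,-10,10],[0,0,0]],
    [[-25.7,-9.5,10],[0,0,0]],
    [[0,0,25],[0,0,0]],
    [[0,0,25],[0,0,0]],
    [[0,0,25],[0,0,0]],
    [[0,0,25],[0,0,0]],
    [[0,0,15],[0,0,0]],
    [[0,0,10],[0,0,0]],
    [[0,0,0],[0,0,0]],
    [[0,0,0],[0,0,0]],
  ],
)

```text
time_s: 3.73
eef_pos: [469.9, 194.3, 25.7]
ee_rot: [0.0, -0.702, 0.712, -0.0]
force: [-0.2, 0.3, -0.4]
grip_width: -0.003
```

```bash
python3 -c "
from h import *
go([595,194.9,25],-.8)
cv2.imwrite('pics/w1.png',ctrl.capture('wrist')[:,:,::-1])
im=ctrl.capture('top')[110:350,110:470,::-1]
cv2.imwrite('pics/t1.png',cv2.resize(im,None,fx=2.2,fy=2.2,interpolation=cv2.INTER_CUBIC))"
```

```text
t 3.73 pos [469.9 194.3  25.7] F [-0.2  0.3 -0.4] w -0.0
turn [-0.02  0.   -0.03] shift [  -2.3 -125.1    0.7]
```

View pics/w1.png

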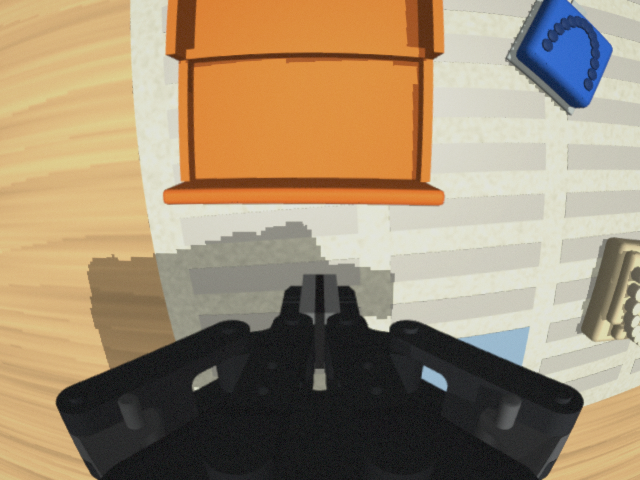

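The wrist view shows the closed fingertips at about (320,275). The orange lip lies ahead, parallel, from x 165 to 443 at row 195, so I can push.

>>> play_rows(
  motion=[
    [[-2,-6,0],[0,0,0]],
    [[-2,-6,0],[0,0,0]],
    [[0,-6,0],[0,0,0]],
    [[0,-4,0],[0,0,0]],
    [[0,-4,0],[0,0,0]],
    [[0,-5,0],[0,0,0]],
    [[0,-6,0],[0,0,0]],
    [[0,-6,0],[0,0,0]],
    [[0,-6,0],[0,0,0]],
    [[0,-6,0],[0,0,0]],
    [[0,-6,0],[0,0,0]],
    [[0,-6,0],[0,0,0]],
    [[0,-6,0],[0,0,0]],
    [[0,-6,0],[0,0,0]],
    [[0,-6,0],[0,0,0]],
    [[0,-6,0],[0,0,0]],
    [[0,-6,0],[0,0,0]],
    [[0,-6,0],[0,0,0]],
    [[0,-5,0],[0,0,0]],
    [[0,-3,0],[0,0,0]],
  ],
)

```text
time_s: 5.5
eef_pos: [581.3, 196.7, 25.3]
ee_rot: [0.0, -0.702, 0.712, -0.0]
force: [-2.2, -1.2, 0.2]
grip_width: -0.002
```

>>> play_rows(
  motion=[
    [[0,-2,0],[0,0,0]],
    [[0,-2,0],[0,0,0]],
    [[0,-2,0],[0,0,0]],
  ],
)

```text
time_s: 5.75
eef_pos: [586.7, 196.6, 25.3]
ee_rot: [-0.0, -0.702, 0.712, 0.0]
force: [-1.8, -2.1, -0.5]
grip_width: -0.003
```

>>> play_rows(
  motion=[
    [[0,-2,0],[0,0,0]],
    [[0,-2,0],[0,0,0]],
    [[0,-2,0],[0,0,0]],
    [[0,-1,0],[0,0,0]],
  ],
)

```text
time_s: 6.08
eef_pos: [591.5, 196.6, 25.2]
ee_rot: [-0.003, -0.702, 0.712, 0.002]
force: [-18.3, -2.3, 11.2]
grip_width: 0.0
```

>>> play_rows(
  motion=[
    [[0,-1,0],[0,0,0]],
    [[0,-1,0],[0,0,0]],
    [[0,-1,0],[0,0,0]],
    [[0,-1,0],[0,0,0]],
  ],
)

```text
time_s: 6.42
eef_pos: [591.5, 196.6, 25.1]
ee_rot: [-0.007, -0.702, 0.712, 0.005]
force: [-39.6, -5.7, 24.8]
grip_width: -0.002
```

The force jumped at x=591.5, which is the stop. I'll back off, rise and check.

>>> play_rows(
  motion=[
    [[0,3,0],[0,0,0]],
    [[0,6,0],[0,0,0]],
    [[0,15,0],[0,0,0]],
    [[0,25,-10],[0,0,0]],
    [[0,10,-25],[0,0,0]],
    [[0,0,-30],[0,0,0]],
    [[0,0,-30],[0,0,0]],
    [[0,0,-30],[0,0,0]],
    [[0,0,-20],[0,0,0]],
    [[0,0,0],[0,0,0]],
  ],
)

```text
time_s: 7.25
eef_pos: [540.8, 197.9, 175.3]
ee_rot: [0.004, -0.702, 0.712, -0.003]
force: [0.4, 0.6, 0.4]
grip_width: -0.002
```

```bash
python3 -c "
from h import *
go([640,-210,150],1.0)
im=ctrl.capture('top')[110:350,110:470,::-1]
cv2.imwrite('pics/t2.png',cv2.resize(im,None,fx=2.2,fy=2.2,interpolation=cv2.INTER_CUBIC))"
```

```text
t 7.25 pos [540.8 197.9 175.3] F [0.4 0.6 0.4] w -0.0
turn [-0.55  0.1  -1.81] shift [409.5 -92.1  25.3]
```

View pics/t2.png

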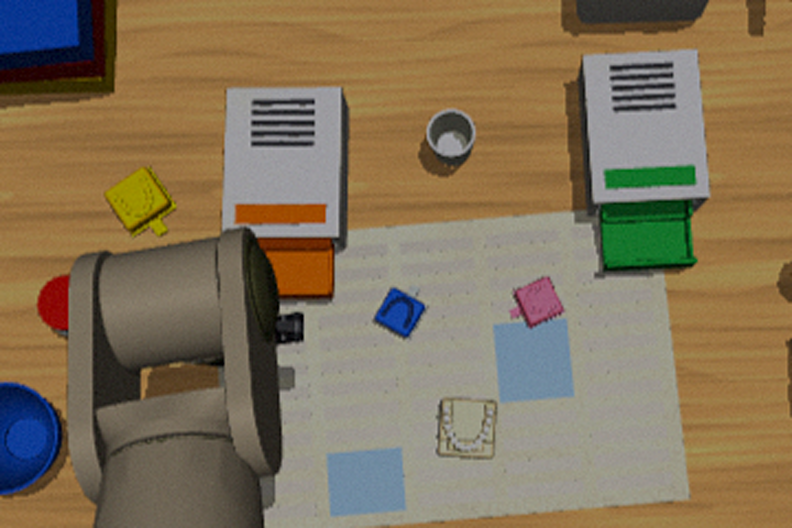

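The orange tray is home: only its well shows, and the lip's edge is at crop row 298. Next I'll hover over the green well.

>>> play_rows(
  motion=[
    [[0,0,0],[-0.5,0,-1.8]],
    [[15,-4,0],[0,0,0]],
    [[30,-8,0],[0,0,0]],
    [[30,-8,0],[0,0,0]],
    [[30,-8,0],[0,0,0]],
    [[30,-8,0],[0,0,0]],
    [[30,-8,0],[0,0,0]],
    [[30,-8,0],[0,0,0]],
    [[30,-8,0],[0,0,0]],
    [[30,-8,0],[0,0,0]],
    [[30,-8,0],[0,0,0]],
    [[30,-8,0],[0,0,0]],
    [[30,-8,0],[0,0,0]],
    [[30,-8,0],[0,0,0]],
    [[25,-4,0],[0,0,0]],
    [[10,0,0],[0,0,0]],
    [[0,0,20],[0,0,0]],
    [[0,0,20],[0,0,0]],
    [[0,0,10],[0,0,0]],
    [[0,0,0],[0,0,0]],
  ],
)

```text
time_s: 8.97
eef_pos: [648.0, -209.7, 116.0]
ee_rot: [0.004, 0.713, -0.701, -0.006]
force: [0.7, -0.3, -0.2]
grip_width: -0.001
```

```bash
python3 -c "
from h import *
go([650,-210,22],1.0)
s=ctrl.sense();im=ctrl.capture('wrist');cv2.imwrite('pics/w3.png',im[:,:,::-1])
c=ctrl.get_calibration('wrist');print(c)
m=(im[:,:,1].astype(int)>im[:,:,0]*1.6)&(im[:,:,1]>im[:,:,2]*1.5)&(im[:,:,1]>40)
n,l,st,ce=cv2.connectedComponentsWithStats(m.astype('uint8'));print(st[st[:,4]>200])"
```

```text
t 8.97 pos [ 648.  -209.7  116. ] F [ 0.7 -0.3 -0.2] w -0.0
turn [0.77 0.17 0.  ] shift [ 0.3 -2.  94. ]
{'K': array([[371.64829954,   0.        , 319.24008372],
       [  0.        , 371.64829954, 231.24307138],
       [  0.        ,   0.        ,   1.        ]]), 'tool_from_camera': array([[ 9.99999604e-01, -8.41573673e-04, -2.89041763e-04,
         5.02628019e-02],
       [ 8.87911349e-04,  9.65037472e-01,  2.62110452e-01,
        -6.67776851e+01],
       [ 5.83508773e-05, -2.62110605e-01,  9.65037837e-01,
        -1.42976500e+02],
       [ 0.00000000e+00,  0.00000000e+00,  0.00000000e+00,
         1.00000000e+00]])}
[[     0      0    640    480 283338]
 [   228    101    196     45   8251]
 [   242    173    167    103  15611]]
```

View pics/w3.png

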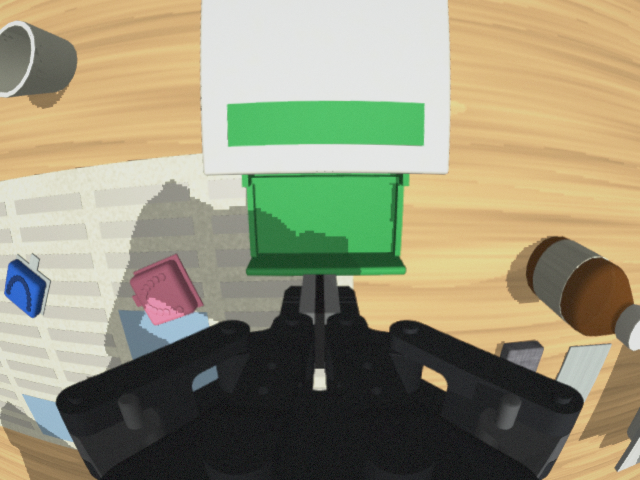

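The wrist view shows the green lip from (247,272) to (406,272), the well between rows 177 and 256, and the housing front at row 174. Fingers are centred on the lip. Next I'll measure it.

```bash
cat >> h.py <<'E'
def wun(uv,zs):
    s=ctrl.sense();w,x,y,z=s['ee_rot'];R=Rot.from_quat([x,y,z,w]).as_matrix()
    c=ctrl.get_calibration('wrist');K=c['K'];T=np.array(c['tool_from_camera'])
    p=np.array([uv[0]-K[0,2],uv[1]-K[1,2]])/K[0,0];r=np.hypot(*p)
    d=R@T[:3,:3]@np.r_[p/r*np.sin(r),np.cos(r)];o=s['eef_pos']+R@T[:3,3]
    return o+d*(zs-o[2])/d[2]
E
python3 -c "
from h import *
for uv,z in (((247,273),44),((406,273),44),((248,254),15),((403,254),15),((250,177),15),((204,172),70),((448,172),70),((326,274),44)): print(uv,wun(uv,z).round(1))
"
```

```text
(247, 273) [ 627.3 -164.3   44. ]
(406, 273) [ 628.9 -265.8   44. ]
(248, 254) [ 629.9 -159.7   15. ]
(403, 254) [ 631.7 -269.8   15. ]
(250, 177) [ 684.6 -162.8   15. ]
(204, 172) [ 694.7 -148.1   70. ]
(448, 172) [ 697.2 -278.    70. ]
(326, 274) [ 627.9 -214.5   44. ]
```

>>> play_rows(
  motion=[
    [[3,-7,0],[0.8,0,0]],
    [[0,0,15],[0,0,0]],
    [[0,0,20],[0,0,0]],
    [[0,0,20],[0,0,0]],
    [[0,0,15],[0,0,0]],
    [[0,0,10],[0,0,0]],
    [[0,0,8],[0,0,0]],
    [[0,0,4],[0,0,0]],
    [[0,0,0],[0,0,0]],
  ],
)

```text
time_s: 9.77
eef_pos: [656.9, -213.8, 27.3]
ee_rot: [-0.002, 0.713, -0.701, 0.002]
force: [0.4, 0.8, -0.4]
grip_width: -0.0
```

```bash
python3 -c "
from h import *
go([515,-215,24],1.0)
im=ctrl.capture('wrist');cv2.imwrite('pics/w4.png',im[:,:,::-1])"
```

```text
t 9.77 pos [ 656.9 -213.8   27.3] F [ 0.4  0.8 -0.4] w -0.0
turn [-0.32  0.01 -0.03] shift [ -1.2 141.9   3.3]
```

View pics/w4.png

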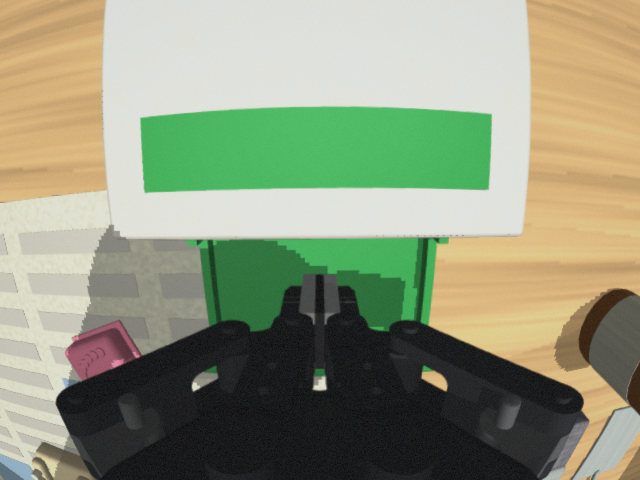

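The fingertips at (320,280) are inside the green well, behind the lip and in front of the housing. I'll draw it out gently.

>>> play_rows(
  motion=[
    [[0,2,3],[0,0,0]],
    [[0,3,0],[0,0,0]],
    [[0,3,0],[0,0,0]],
    [[0,3,0],[0,0,0]],
    [[0,3,0],[0,0,0]],
    [[0,4,0],[0,0,0]],
    [[0,5,0],[0,0,0]],
    [[0,6,0],[0,0,0]],
    [[0,6,0],[0,0,0]],
    [[0,6,0],[0,0,0]],
    [[0,6,0],[0,0,0]],
    [[0,6,0],[0,0,0]],
    [[0,6,0],[0,0,0]],
    [[0,6,0],[0,0,0]],
    [[0,6,0],[0,0,0]],
    [[0,6,0],[0,0,0]],
    [[0,6,0],[0,0,0]],
    [[0,6,0],[0,0,0]],
    [[0,6,0],[0,0,0]],
    [[0,6,0],[0,0,0]],
  ],
)

```text
time_s: 11.48
eef_pos: [555.1, -215.5, 23.7]
ee_rot: [-0.002, 0.713, -0.701, 0.002]
force: [2.3, -1.8, 0.7]
grip_width: 0.001
```

>>> play_rows(
  motion=[
    [[0,6,0],[0,0,0]],
    [[0,6,0],[0,0,0]],
    [[0,6,0],[0,0,0]],
    [[0,5,0],[0,0,0]],
    [[0,4,0],[0,0,0]],
    [[0,3,0],[0,0,0]],
    [[0,2,0],[0,0,0]],
  ],
)

```text
time_s: 12.07
eef_pos: [523.3, -215.9, 23.6]
ee_rot: [-0.002, 0.713, -0.701, 0.002]
force: [2.1, -0.4, 0.6]
grip_width: -0.004
```

>>> play_rows(
  motion=[
    [[0,2,0],[0,0,0]],
    [[0,2,0],[0,0,0]],
    [[0,2,0],[0,0,0]],
    [[0,2,0],[0,0,0]],
  ],
)

```text
time_s: 12.4
eef_pos: [515.6, -216.1, 23.6]
ee_rot: [-0.002, 0.713, -0.701, 0.002]
force: [2.5, -0.8, 1.3]
grip_width: 0.003
```

>>> play_rows(
  motion=[
    [[0,1,0],[0,0,0]],
    [[0,1,0],[0,0,0]],
    [[0,1,0],[0,0,0]],
    [[0,1,0],[0,0,0]],
  ],
)

```text
time_s: 12.73
eef_pos: [515.1, -216.3, 23.8]
ee_rot: [-0.004, 0.713, -0.702, 0.006]
force: [28.1, 2.5, -13.5]
grip_width: 0.0
```

That's the stop, at x=515 and 28 N. I'll ease off into the well, rise and check.

>>> play_rows(
  motion=[
    [[0,-4,0],[0,0,0]],
    [[0,-4,0],[0,0,0]],
    [[0,-4,0],[0,0,0]],
    [[0,0,-8],[0,0,0]],
    [[0,0,-20],[0,0,0]],
    [[0,0,-30],[0,0,0]],
    [[0,0,-35],[0,0,0]],
    [[0,0,-35],[0,0,0]],
    [[0,0,-35],[0,0,0]],
    [[0,30,-15],[0,0,0]],
    [[0,35,0],[0,0,0]],
    [[0,35,0],[0,0,0]],
    [[0,20,0],[0,0,0]],
    [[0,0,0],[0,0,0]],
    [[0,0,0],[0,0,0]],
  ],
)

```text
time_s: 13.98
eef_pos: [402.3, -218.2, 201.7]
ee_rot: [-0.002, 0.713, -0.702, 0.002]
force: [0.7, 0.7, 0.1]
grip_width: -0.005
```

```bash
python3 -c "
from h import *
go([400,-215,200],1.0)
im=ctrl.capture('wrist')[:,:,::-1];t=ctrl.capture('top')[110:350,110:470,::-1]
cv2.imwrite('pics/f.png',np.hstack([im[:400,60:540][:, :],cv2.resize(t[:,:],None,fx=400/240,fy=400/240)])[:, :1080])
a=cv2.imread('pics/f.png');cv2.imwrite('pics/f.png',cv2.resize(a,None,fx=.74,fy=.74))
cv2.imwrite('pics/t5.png',t)"
```

```text
t 13.98 pos [ 402.3 -218.2  201.7] F [0.7 0.7 0.1] w -0.0
turn [-0.34 -0.03 -0.1 ] shift [-3.3  2.3  1.7]
```

View pics/f.png

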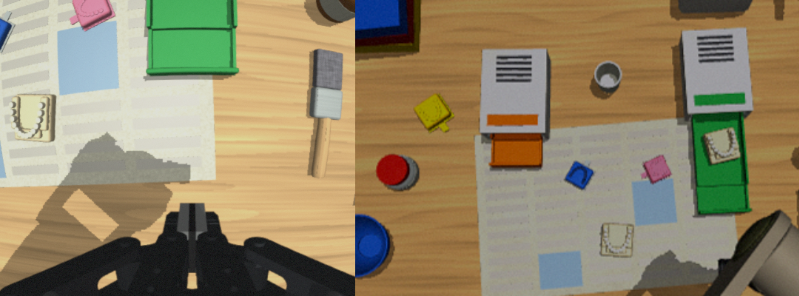

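The final view shows the orange tray home. The green tray is out, with the cast flat in its bay, and the bystanders haven't moved. One numeric check, then I'll hand in.

```bash
python3 -c "
from h import *
def mask(im,c):
    b,g,r=[im[:,:,i].astype(int) for i in range(3)]
    return ((g>1.5*r)&(g>1.3*b)&(g>50)) if c=='g' else ((r>2*b+20)&(r>1.7*g)&(r>90))
t0=cv2.imread('pics/top0.png')[110:350,110:470];t5=cv2.imread('pics/t5.png')
for c,xs in (('o',(115,145)),('g',(280,310))):
    for n,t in (('before',t0),('after',t5)):
        r=np.where(mask(t,c)[:,xs[0]:xs[1]].sum(1)>15)[0].max();print(c,n,r,unproj('top',(110+sum(xs)/2,110+r+.5),44)[:2].round(1))
print(ctrl.finish_job())"
```

```text
o before 170 [513.5 193.7]
o after 133 [604.1 194.1]
g before 120 [ 626. -211.]
g after 172 [ 498.8 -204.5]
the job is handed in; nothing more can be done
None
```

I handed the job in at about 14 s of the 51 s allowed. As far as I can tell the orange tray is home and the green tray is out at its stop, but the interface gave no verdict.

- **Orange tray:** I pushed it in with the closed fingertips on the outer face of its lip. It stopped hard: the force rose from about 2 N to 40 N with no further motion. The top camera shows the lip moved about 91 mm, from x 513.5 to 604.
- **Green tray:** I lowered the closed fingertips into the empty well, hooked the lip and drew it out until it stopped hard at 28 N. The top camera shows about 127 mm of travel, from x 626 to 499. That fits a tray that started several millimetres out.
- **Final state:** The hand is clear, at about 200 mm height with about zero force. The cast lies flat in the green tray's bay. The bystanders that show in the last pictures (cup, spare cast, jar, bowl, spatula or brush) look unmoved.

**Not checked:**
- The impression is hidden inside the housing, so I couldn't see it at the end. The push was slow, at about 70 mm/s.
- I didn't measure the trays' joint values; the stops are judged from force and camera.

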